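# Set the polariscope's analyser lever to the long mark and take a reading

## Task

On the bench polariscope, push the upright tab of the lever around with your fingertips, without pinching it, until the lever's arm lies centred over the long, broad mark of the scale; then press the button of the readout box right down and let it come up again, with the lever left on the mark. Do not press the button before the lever is set. Leave the sample vial standing in the middle of the polariscope and do not move or knock over the jar, the flask or the other vial.

Things in the scene. Friction and masses are not known exactly. Their poses are not given: they have to be found in the camera images.
- polariscope: bench polariscope, fixed to the bench: square grey foot 190 x 190 x 14 mm and on it a white drum 180 mm across, its top 60 mm above the bench. Origin: centre of its underside, z up
- dial_center (a point): the upright axis about which the analyser ring turns, 72 mm above the bench, in the middle of the small fixed glass stage (60 mm across) on which the sample vial stands. The flat scale disc lies around it, out to 88 mm from the axis, its top 63 mm above the bench
- long_mark (a point): middle of the long, broad black mark on the scale disc (29 mm long radially, 12 mm wide), 76 mm from the axis and 64 mm above the bench. It is the only long mark: the other marks are 11 mm long and 3 mm wide, every 15 degrees around the disc. The disc is fixed, but the long mark may stand anywhere around the axis, at least 0.5 rad from where the lever starts
- analyser (a joint): angle of the dark analyser ring (112 mm across) with its lever, rad, growing anticlockwise seen from above; at 0 the lever points along the polariscope's -x axis. Free to turn from -3.7 to 3.7, no springs or clicks: light friction (about 1.2 N at the tab) and it stays where it is left
- pointer (a point): point on the steel lever arm 76 mm from the axis, on the arm's centre line. The arm is 6 mm wide, reaches radially outwards across the scale 5 mm above it, its top 75 mm above the bench. When this point is right above long_mark the lever is set
- tab (a point): middle of the lever's upright black tab at the arm's outer end, 105 mm from the axis and 88 mm above the bench. The tab is 20 mm long radially, 16 mm thick in the direction of turning, and stands from 68 to 108 mm above the bench; either flat side can be pushed; pressing both flat sides at once counts as pinching. Outside the scale disc there is free space beside the tab
- reader: readout box, white, fixed to the bench, 110 x 130 x 45 mm, to the left or the right of the polariscope, with a flat dark display on the far half of its top (to 49 mm high) and the button on the near half. Origin: centre of its underside
- read_button_top (a point): centre of the top of the round grey push button (28 mm across) on the readout box, in its housing; it is pressed straight down
- read_button (a joint): travel of the button, m: 0 is up, 0.006 fully down. It springs back; fully down takes about 4 N
- sample_mid (a point): centre of the small amber sample vial (17 mm across, 33 mm tall, 15 g) standing loose on the glass stage; its top is 105 mm above the bench. Leave it there
- spare_mid (a point): centre of another such vial standing loose on the bench to the left or right of the polariscope, beyond the box or jar. Leave it
- jar_mid (a point): centre of the white plastic jar with black lid, 90 mm across, 105 mm tall, loose, on the other side of the polariscope from the readout box. Leave it
- flask_mid (a point): centre of the small stoppered glass flask, 66 mm across, 109 mm tall, loose, on the other side of the polariscope from the spare vial. Leave it

How it is judged (in metres and radians):
On the way, in this order (a step that is already met when the one before it is completed fails the run):
1. the lever stands still with its arm over the long mark, button up (horizontal distance between pointer and long_mark below 0.0045 m and velocity of joint analyser between -0.05 and 0.05 rad/s and value of joint read_button below 0.0015 m), for 0.3 s.
2. the button is pressed right down with the lever on the mark (horizontal distance between pointer and long_mark below 0.0045 m and value of joint read_button above 0.0045 m), for 0.05 s.
At the end, for the whole second after the job is handed in: lever arm at rest, its centre line within 4.5 mm of the middle of the long mark (76 mm from the axis); button was pressed over 4.5 mm after that and is up again; sample vial upright within 12 mm of its start; jar, flask, other vial upright within 25 mm of theirs (all of step 1 and distance of sample_mid from where it was at the start of the episode below 0.012 m and angle between each of sample_mid, jar_mid, spare_mid, flask_mid's own z axis and vertical below 0.2 rad and distance of each of jar_mid, spare_mid, flask_mid from where it was at the start of the episode below 0.025 m); the robot touches nothing.
It fails at once if the tab is pinched: fingers press both of its flat sides at once (contact force between the fingers and analyser_c2 above 2 N and contact force between the fingers and analyser_c3 above 2 N).
It fails at once if the button is pressed while the lever is off the mark (value of joint read_button above 0.003 m and not (horizontal distance between pointer and long_mark below 0.0045 m)).
It fails at once if the sample vial is lifted, shifted or tipped (distance of sample_mid from where it was at the start of the episode above 0.015 m or angle between sample_mid's own z axis and vertical above 0.35 rad).
It fails at once if the jar, the flask or the other vial is lifted, carried or knocked over (distance of any of jar_mid, spare_mid, flask_mid from where it was at the start of the episode above 0.03 m or angle between any of jar_mid, spare_mid, flask_mid's own z axis and vertical above 0.4 rad).
It also fails if it takes over 64 s, if anything falls off the work surface, if the arm or the gripper's body presses on something with over 40 N, if the wrist force passes 120 N, or if a joint passes its speed limit or range.

## Robot

A 7-joint arm with a two-finger parallel gripper is mounted at the origin on the work surface. World frame = base frame: x ahead of the robot, y to its left, z up, the work surface at z = 0. Lengths are in mm, angles in rad, forces in N, time in s.
With the tool pointing down it reaches from about 400 to 875 mm from the base axis. Payload 4.4 kg.
Tool frame: the origin (TCP) lies on the centre line of the jaws, within the pads' length; the fingertips stand 25 mm ahead of it and the grasp point (between the pads) lies 6 mm ahead of it (ctrl.finger_overhang is the distance from the TCP to the fingertips, in mm); z points along the fingers, y is the line along which they close (so a half turn about z gives the same grasp; the last joint's range is limited). The gripper opens to 85 mm and grips with 20 to 120 N. Pads are 22 mm wide; open, the fingers measure 114 mm over their backs; the gripper's body (76 mm by 85 mm) begins 54 mm behind the grasp point. The pads swing forward as they close: fully open they stand 13 mm farther back than shut.
Start: joints at [-0.066, 0.628, 0.038, 1.517, -0.027, 0.996, -0.02], TCP at [650.014, 0.027, 227.113] pointing down, gripper open.
Joint ranges: [-3.06, 3.06], [-0.37, 2.12], [-1.25, 1.32], [0.18, 2.47], [-1.1, 4.24], [0.23, 1.98], [-2.94, 2.94]. Speed limits (rad/s): [2.57, 2.57, 3.14, 3.14, 3.14, 3.14, 3.14].

## Interface

Orientations are given as [roll, pitch, yaw] about the fixed x, y, z axes, in that order (R = Rz(yaw) Ry(pitch) Rx(roll)).
In Python, from cell import ctrl gives the robot as it stands. The module is installed in compiled form; this text tells all that it offers.
- The arm moves only by the tool play_rows, never from a script. Its argument "targets" is a list of rows, each a list of 5 numbers: the closure, from 0 (fully open) to 1 (shut), then the shift along the tool's x, y, z in cm, then the turn about the tool's z in degrees. In form: [[gripper, dx, dy, dz, spin], ...]. A call has 1 to 10 rows; each row is the pose to reach, as a shift and turn from the pose commanded when the call began, along the tool's axes at that moment; what a row does not reach only later rows make up. A row lasts 1/10 s, in which the tool goes at most 50 mm and 8.59 degrees, less where a joint would pass 70% of its speed; a pose out of reach is approached as far as the arm can. A call with a gripper value outside its range is refused whole. The fingers move at their own pace and stop on an object; the grip force is fixed at half the most. Time passes only in rows, so rows that repeat a pose let the fingers close. It gives the time, the measured TCP pose, the force, the opening and the grip force at its end, in the units of the state.
- ctrl.read_state(): the state, without advancing time (a new reading comes with each control period).
- ctrl.get_image(name): name is "scene" or "side" or "wrist"; returns (picture, depth): 400x640x3 uint8, red, green, blue; 400x640 float32, mm along the optical axis (not along the pixel's ray), 0 where there is no reading.
- ctrl.calibration(name): a dict with "vfov" (degrees; the focal length in pixels is half the picture's height over the tangent of half this angle, whatever the lens; pixels are square), "cx", "cy" (the principal point, pixels), "k1" (the pictures are not rectified: a ray, as slopes to the right and down, at radius r is drawn at 1 + k1 r^2 times it, then the intrinsics apply), "extrinsics" (4x4, takes a point from camera to world coordinates); the wrist camera has in their place "mount" (4x4, takes a point from camera to tool coordinates, whose origin is the TCP and whose axes are the flange's). Camera axes: x right, y down, z forward; pixel columns grow to the right and rows downward; lengths in mm; the calibration is good to about 2 mm. A picture is of the moment at which its call begins: read the wrist's pose just before it. calibration takes no time and is no camera call.
- ctrl.finish_job(): hands the job in; it is judged then, once.
Trained networks look in the newest picture that a camera, given by its name, has taken for a name from the list of things; names that differ only in an ending like _2 or _b are one class to them, and where a whole thing is asked for, a point or a joint stands for the part that bears it (a point fixed in the world has none). Each returns a list of dicts, best first, with "confidence" (0 to 1); they miss things now and then, are a little off and sometimes report something else, mostly with a low value. They report only what shows in the picture. A call takes as long as a camera call.
- ctrl.search_frame(camera, name): "bbox" ([left, top, right, bottom] in pixels, round what is visible of it).
- ctrl.trace(camera, name): "pixels" (400x640 bool, what is visible of it) and "bbox" ([left, top, right, bottom] in pixels, round what is visible of it).
The state is a dict: "clock": time; "qpos": joint angles; "qd": joint speeds; "tau": joint torques, N m; "eef_pos": TCP position; "tool_rot": TCP orientation; "force": force on the tool from outside, world axes, zero at the start; "torque": the same for the moment, N m; "width": finger opening in mm; "gripper_force": force on a finger pad.
Only numpy, scipy, OpenCV 4.12 (cv2) and the standard library are available. Lean on these libraries where they do the work, as an engineer would, in place of code of your own. Each camera call takes 0.05 s, during which the arm holds its last target. There are 200 camera calls.

## Working session

There is one attempt and no reset: what is moved stays moved. The work goes in short steps, Python scripts to look and compute and a tool call to move; the robot and the scene stay as the last step left them, time stands still between calls to the robot, and variables do not carry over. Pictures are saved under pics/ and viewed, at most 10 in all, crops included, and the job is handed in when it is done.

Besides the shell and the picture viewer there is one more tool, called by a JSON object that holds its "op" and its "data", one argument or row to a line. play_rows: Moves the arm, as the interface text tells. Its arguments: {"type":"object","properties":{"targets":{"type":"array"}},"required":["targets"]}

```bash
mkdir -p pics; cat > h.py <<'E'
import numpy as np, cv2
from cell import ctrl
from scipy.spatial.transform import Rotation as R
def cam(n):
    c=ctrl.calibration(n); f=200/np.tan(np.radians(c["vfov"])/2)
    if "extrinsics" in c: T=np.array(c["extrinsics"])
    else:
        s=ctrl.read_state(); T=np.eye(4); T[:3,:3]=R.from_euler("xyz",s["tool_rot"]).as_matrix() if len(s["tool_rot"])==3 else np.array(s["tool_rot"]); T[:3,3]=s["eef_pos"]; T=T@np.array(c["mount"])
    K=np.array([[f,0,c["cx"]],[0,f,c["cy"]],[0,0,1.]]); return K,np.array([c["k1"],0,0,0.]),T
def rays(n,px,C=None):
    K,d,T=C or cam(n); p=cv2.undistortPoints(np.array(px,float).reshape(-1,1,2),K,d).reshape(-1,2)
    return np.c_[p,np.ones(len(p))],T
def onz(n,px,z,C=None):
    r,T=rays(n,px,C); w=r@T[:3,:3].T; o=T[:3,3]; return o+w*((z-o[2])/w[:,2])[:,None]
def deep(n,px,dep,C=None):
    r,T=rays(n,px,C); px=np.array(px).astype(int).reshape(-1,2); d=dep[px[:,1],px[:,0]]; return ((r*d[:,None])@T[:3,:3].T+T[:3,3])[d>0]
def proj(n,P,C=None):
    K,d,T=C or cam(n); q=(np.array(P,float).reshape(-1,3)-T[:3,3])@T[:3,:3]
    return cv2.projectPoints(q,np.zeros(3),np.zeros(3),K,d)[0].reshape(-1,2)
E
python3 - <<'E'
from h import *
s=ctrl.read_state(); print(s)
for n in("scene","side","wrist"):
    C=cam(n); im,d=ctrl.get_image(n); cv2.imwrite(f"pics/{n}0.png",im[:,:,::-1]); print(n,C[2].round(2).tolist())
    for t in("polariscope","tab","pointer","long_mark","read_button_top","sample_mid","spare_mid","jar_mid","flask_mid","reader"):
        try: r=ctrl.trace(n,t)
        except Exception as e: print(t,e); continue
        if not r: print(t,None); continue
        m=r[0]["pixels"]; v,u=np.nonzero(m); P=deep(n,np.c_[u,v],d,C)
        print(t,round(r[0]["confidence"],2),r[0]["bbox"],np.median(P,0).round() if len(P) else None, P.min(0).round() if len(P) else None, P.max(0).round() if len(P) else None)
E
```

```text
{'clock': 0.0, 'qpos': array([-0.06580827,  0.62934345,  0.0384614 ,  1.51837951, -0.02701324,
        0.99630326, -0.01998322]), 'qd': array([-1.80126568e-05, -7.20742845e-04,  5.10670688e-04, -2.80349275e-04,
       -4.27442778e-04, -7.50004716e-05, -2.67958837e-03]), 'tau': array([-1.11932164e-03, -5.63405585e+01,  1.22606792e+00, -1.93450052e+01,
        1.09587883e-02,  1.05136272e-02, -8.84369996e-06]), 'eef_pos': array([6.49358902e+02, 2.63422042e-02, 2.26187510e+02]), 'tool_rot': array([-3.13967779e+00,  2.57606385e-05,  1.57079821e+00]), 'force': array([-0.06553418, -0.08981507,  0.16359301]), 'torque': array([-0.01258063, -0.01741695,  0.01008667]), 'gripper_force': 0.0, 'width': 85.39776521232723}
scene [[-0.55, 0.55, -0.63, 1103.36], [0.84, 0.35, -0.42, 395.46], [-0.02, -0.76, -0.65, 683.65], [0.0, 0.0, 0.0, 1.0]]
polariscope 0.96 [250.3, 177.4, 347.0, 282.1] [629.  32.  47.] [421. -82.  -4.] [721. 135. 110.]
tab 0.94 [273.8, 170.4, 327.2, 243.3] [594.   5.  68.] [ 365. -103.   -1.] [651.  65. 110.]
pointer 0.65 [272.8, 173.9, 328.4, 245.2] [593.   5.  68.] [413. -76.  -1
[... 1954 characters left out ...]
84 [119.0, 110.5, 315.7, 227.5] [582.   6.  67.] [413. -63.  -2.] [647.  67. 108.]
pointer 0.85 [117.2, 113.3, 317.0, 228.3] [582.   5.  67.] [409. -63.  -1.] [649.  67. 108.]
long_mark 0.79 [166.4, 75.4, 346.5, 254.1] [594.  27.  62.] [ 473. -112.   -3.] [680.  97.  68.]
read_button_top None
sample_mid 0.58 [239.6, 170.3, 265.2, 195.1] [592.   5.  96.] [581.  -5.  70.] [598.  11. 106.]
spare_mid None
jar_mid 0.33 [121.9, 35.8, 377.4, 259.0] [599.  18.  66.] [ 413. -120.   -3.] [718. 135. 108.]
flask_mid 0.7 [268.3, 343.7, 316.2, 367.8] [ 618. -260.   19.] [ 586. -285.   -0.] [ 647. -254.   33.]
reader 0.71 [137.1, 335.5, 238.0, 400.0] [ 523. -248.   26.] [ 408. -310.   -2.] [626.  18. 311.]
```

```bash
python3 - <<'E'
from h import *
im=cv2.imread("pics/wrist0.png"); cv2.imwrite("pics/w_crop.png",cv2.resize(im[20:290,90:410],None,fx=2.2,fy=2.2,interpolation=cv2.INTER_CUBIC))
s=cv2.imread("pics/side0.png"); cv2.imwrite("pics/s_crop.png",cv2.resize(s[100:360,190:460],None,fx=2.25,fy=2.25,interpolation=cv2.INTER_CUBIC))
E
```

```text
(no output)
```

View pics/w_crop.png

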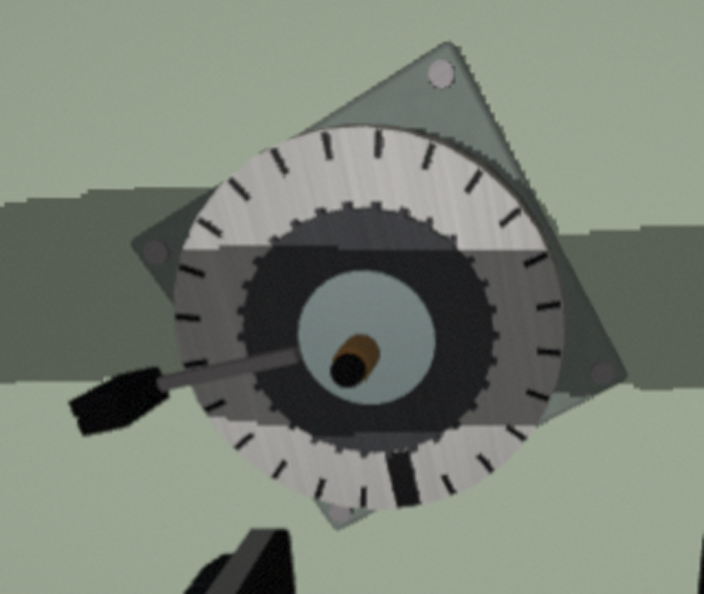

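View pics/s_crop.png

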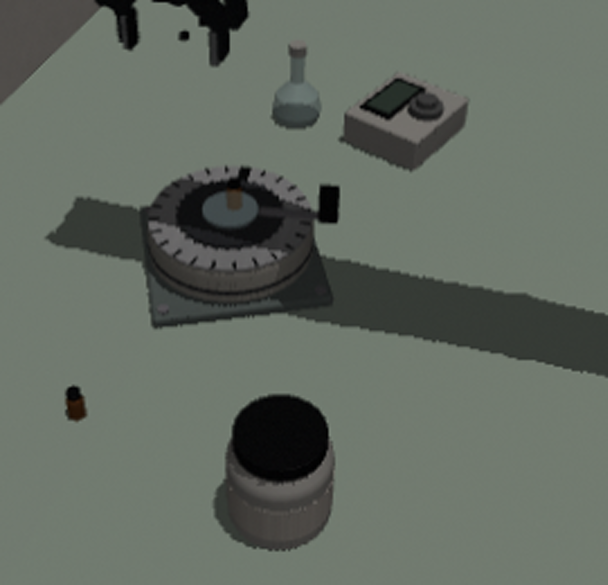

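The wrist crop shows the lever pointing left (-x, tab at about (120,400)). The long mark is at (403,480), toward the robot's right (-y). The side crop shows the readout box and flask on the right (-y), and the jar and spare vial on the left.

```bash
python3 - <<'E'
from h import *
C=cam("wrist"); f=lambda p:np.array(p,float)/2.2+[90,20]
rim=onz("wrist",f([[378,126],[563,300],[175,318],[380,509],[255,473],[540,398],[215,195],[535,215]]),63,C)
A=np.c_[2*rim[:,:2],np.ones(len(rim))]; x=np.linalg.lstsq(A,(rim[:,:2]**2).sum(1),rcond=None)[0]
c=x[:2]; print("c",c,"r",np.sqrt(x[2]+c@c))
st=onz("wrist",f([[298,338],[436,338],[367,270],[367,405]]),72,C); print("stage",(st[0]+st[1])[0]/2,(st[2]+st[3])[1]/2)
m=onz("wrist",f([[398,453],[408,505],[403,479]]),64,C)[:,:2]; print("mark",m, np.degrees(np.arctan2(*(m-c).T[::-1])),np.hypot(*(m-c).T))
l=onz("wrist",f([[165,383],[296,352]]),75,C)[:,:2]; print("lever",l,np.degrees(np.arctan2(*(l-c).T[::-1])),np.hypot(*(l-c).T))
im,d=ctrl.get_image("wrist");v,u=np.mgrid[120:230,110:180]; P=deep("wrist",np.c_[u.ravel(),v.ravel()],d,C); P=P[(P[:,2]>85)&(P[:,2]<115)]; print("tab",len(P),P.mean(0),P.min(0),P.max(0))
im,d=ctrl.get_image("side"); Cs=cam("side")
v,u=np.mgrid[130:180,335:405]; P=deep("side",np.c_[u.ravel(),v.ravel()],d,Cs); P=P[(P[:,0]>380)&(P[:,0]<570)&(P[:,1]<-200)]
b=P[P[:,2]>58]; print("btn",len(b),b.mean(0),b.min(0),b.max(0)); q=P[P[:,2]>61]; print(len(q),q.mean(0),np.median(q,0))
q=P[P[:,2]>40]; print(cv2.minAreaRect(q[:,:2].astype(np.float32)))
E
```

```text
c [591.67458162   8.83837547] r 87.49959895717774
stage 592.3636214589887 8.318466877436197
mark [[602.33777806 -48.81696503]
 [606.02860211 -76.18167732]
 [604.15909424 -62.32909726]] [-79.52170445 -80.41706471 -80.05016132] [58.63311391 86.22324095 72.25421946]
lever [[502.58148944 -10.73245374]
 [561.58939814   3.46100995]] [-167.61077103 -169.86607971] [91.21730335 30.56197516]
tab 668 [492.12111045 -12.36910143 101.81059285] [478.27387342 -23.95582292  85.06884526] [500.85648489  -4.34749427 109.06981297]
btn 53 [ 442.92280165 -283.75455      62.8961914 ] [ 429.57430506 -299.38565405   58.20423362] [ 455.80428568 -271.11623427   65.64217084]
46 [ 442.87542107 -284.84488842   63.34220412] [ 443.22863108 -284.22081668   63.25364658]
((469.0169677734375, -292.51080322265625), (132.45274353027344, 109.77931213378906), 70.98725891113281)
```

{"op": "play_rows", "data": {
  "targets": [
    [1,0.6,-5,0,-6],
    [1,1.2,-10,0,-12],
    [1,1.75,-15,0,-12],
    [1,1.75,-16.6,0,-12],
    [1,1.75,-16.6,0,-12],
    [1,1.75,-16.6,4,-12],
    [1,1.75,-16.6,8,-12],
    [1,1.75,-16.6,11,-12],
    [1,1.75,-16.6,11.9,-12],
    [1,1.75,-16.6,11.9,-12]
  ]
}}

```text
clock: 2.75
eef_pos: [484.5, 17.4, 107.1]
tool_rot: [-3.14, -0.0, 1.78]
force: [0.3, -0.2, 0.4]
width: 0.1
gripper_force: 0.0
```

```bash
cat > path.py <<'E'
# rows for pushing along the arc: tool pose (shift, spin) relative to the commanded pose at call start
import sys
from h import *
c=np.array([592,8.6]); r=105
def rows(pos,yaw,phis,off=19):
    X=np.array([np.cos(yaw),np.sin(yaw)]); Y=np.array([np.sin(yaw),-np.cos(yaw)])
    for p in phis:
        a=np.radians(p); q=c+r*np.array([np.cos(a),np.sin(a)])+off*np.array([np.sin(a),-np.cos(a)])
        y=a+np.radians(270); sp=-np.degrees((y-yaw+np.pi)%(2*np.pi)-np.pi); e=(q-pos)/10
        print(p,[1,round(e@X,2),round(e@Y,2),0,round(sp,1)])
E
python3 - <<'E'
from path import *
print(ctrl.finger_overhang); s=ctrl.read_state(); print(s["clock"],s["eef_pos"],s["tool_rot"],s["width"],s["force"])
rows(s["eef_pos"][:2],s["tool_rot"][2],np.arange(-168,-118,5.5))
im,d=ctrl.get_image("wrist"); cv2.imwrite("pics/w1.png",im[:,:,::-1])
E
```

```text
25.0
2.75 [484.47081523  17.43861522 107.14293815] [-3.14006258e+00 -1.38774331e-04  1.78002930e+00] 0.13395503888925017 [ 0.2719245  -0.18773612  0.37693259]
-168.0 [1, np.float64(-1.2), np.float64(-0.17), 0, np.float64(-0.0)]
-162.5 [1, np.float64(-2.22), np.float64(-0.3), 0, np.float64(-5.5)]
-157.0 [1, np.float64(-3.24), np.float64(-0.33), 0, np.float64(-11.0)]
-151.5 [1, np.float64(-4.26), np.float64(-0.27), 0, np.float64(-16.5)]
-146.0 [1, np.float64(-5.27), np.float64(-0.11), 0, np.float64(-22.0)]
-140.5 [1, np.float64(-6.26), np.float64(0.14), 0, np.float64(-27.5)]
-135.0 [1, np.float64(-7.23), np.float64(0.49), 0, np.float64(-33.0)]
-129.5 [1, np.float64(-8.15), np.float64(0.94), 0, np.float64(-38.5)]
-124.0 [1, np.float64(-9.03), np.float64(1.46), 0, np.float64(-44.0)]
-118.5 [1, np.float64(-9.85), np.float64(2.07), 0, np.float64(-49.5)]
```

View pics/w1.png

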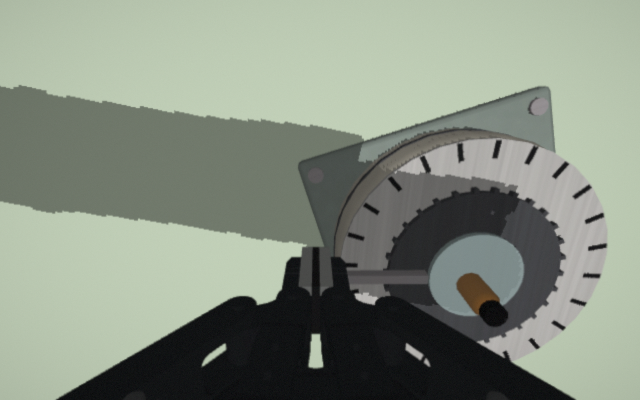

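The fingers (about (315,270)) are beside the lever's tab. The arm is visible at about (400,276), still untouched, so I can start pushing.

{"op": "play_rows", "data": {
  "targets": [
    [1,-0.8,-0.15,0,0],
    [1,-1.5,-0.22,0,-1.5],
    [1,-2.2,-0.3,0,-5.5],
    [1,-3.24,-0.33,0,-11],
    [1,-4.26,-0.27,0,-16.5],
    [1,-5.27,-0.11,0,-22],
    [1,-6.26,0.14,0,-27.5],
    [1,-7.23,0.49,0,-33],
    [1,-8.15,0.94,0,-38.5],
    [1,-9.03,1.46,0,-44]
  ]
}}

```text
clock: 3.8
eef_pos: [517.9, -69.6, 109.4]
tool_rot: [3.141, 0.002, 2.552]
force: [-0.5, 0.4, 0.1]
width: -0.4
gripper_force: 0.0
```

```bash
python3 - <<'E'
from path import *
s=ctrl.read_state(); print(s["clock"],s["eef_pos"],s["tool_rot"],s["force"])
rows(s["eef_pos"][:2],s["tool_rot"][2],np.r_[np.arange(-120,-85,5),-88,-86,-84])
im,d=ctrl.get_image("scene"); C=cam("scene"); b=[220,150,380,300]; v,u=np.mgrid[150:300,230:380]; P=deep("scene",np.c_[u.ravel(),v.ravel()],d,C)
E
```

```text
3.8 [517.89247993 -69.61940188 109.36208185] [3.14138250e+00 2.48678861e-03 2.55160356e+00] [-0.49437375  0.44236117  0.08808155]
-120 [1, np.float64(-0.61), np.float64(0.02), 0, np.float64(-3.8)]
-115 [1, np.float64(-1.54), np.float64(-0.04), 0, np.float64(-8.8)]
-110 [1, np.float64(-2.47), np.float64(-0.03), 0, np.float64(-13.8)]
-105 [1, np.float64(-3.39), np.float64(0.07), 0, np.float64(-18.8)]
-100 [1, np.float64(-4.31), np.float64(0.25), 0, np.float64(-23.8)]
-95 [1, np.float64(-5.2), np.float64(0.51), 0, np.float64(-28.8)]
-90 [1, np.float64(-6.07), np.float64(0.84), 0, np.float64(-33.8)]
-88 [1, np.float64(-6.41), np.float64(1.0), 0, np.float64(-35.8)]
-86 [1, np.float64(-6.74), np.float64(1.16), 0, np.float64(-37.8)]
-84 [1, np.float64(-7.07), np.float64(1.34), 0, np.float64(-39.8)]
```

{"op": "play_rows", "data": {
  "targets": [
    [1,-0.6,0,0,-3.8],
    [1,-1.54,0,0,-8.8],
    [1,-2.47,0,0,-13.8],
    [1,-3.39,0.07,0,-18.8],
    [1,-4.31,0.25,0,-23.8],
    [1,-5.2,0.5,0,-28.8],
    [1,-5.9,0.8,0,-32.8],
    [1,-6.4,1,0,-35.8],
    [1,-6.4,1,0,-35.8]
  ]
}}

```text
clock: 4.75
eef_pos: [576.6, -96.3, 108.9]
tool_rot: [-3.141, 0.002, -3.112]
force: [-0.1, -0.8, 0.4]
width: -0.2
gripper_force: 0.0
```

```bash
cat > meas.py <<'E'
from path import *
s=ctrl.read_state(); print(s["clock"],s["eef_pos"],s["tool_rot"],s["force"])
import sys
n=sys.argv[1]; C=cam("wrist"); im,d=ctrl.get_image("wrist"); Cs=cam("scene"); im2,d2=ctrl.get_image("scene")
cv2.imwrite(f"pics/w{n}.png",im[:,:,::-1]); np.savez(f"pics/w{n}.npz",im=im,d=d,T=C[2],K=C[0],k=C[1])
# top-down rectified view at z=64..75, 3 px/mm, both cameras, 90 mm squares around the mark
g=np.mgrid[0:300,0:300]; z=64
xy=np.stack([560+g[1]*.3,-20-g[0]*.3],-1)
out=[]
for nm,I,CC in(("wrist",im,C),("scene",im2,Cs)):
    p=proj(nm,np.c_[xy.reshape(-1,2),np.full(90000,z)],CC).reshape(300,300,2).astype(np.float32)
    out.append(cv2.remap(I,p,None,cv2.INTER_CUBIC))
o=np.hstack(out)[:,:,::-1]; cv2.imwrite(f"pics/top{n}.png",o)
cv2.imwrite(f"pics/v{n}.png",np.vstack([cv2.resize(im[:,:,::-1],(480,300)),cv2.resize(np.ascontiguousarray(o),(480,240))]))
E
python3 meas.py 2
```

```text
4.75 [576.57594439 -96.30810817 108.908977  ] [-3.14092623e+00  1.96782740e-03 -3.11212692e+00] [-0.09895657 -0.7836978   0.40671246]
```

View pics/v2.png

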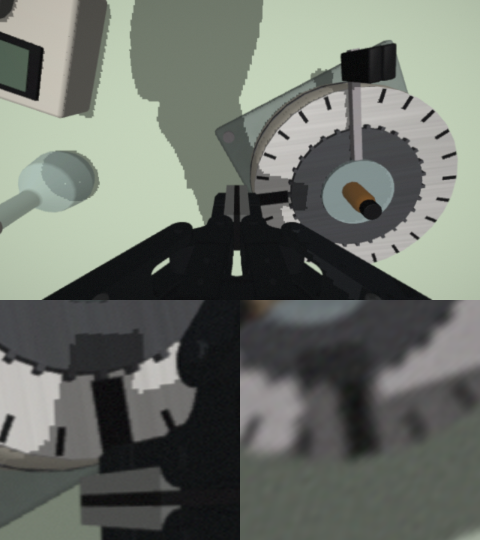

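The rectified view shows the mark clear, with my fingers beside it. The lever has slid ahead of the push and now points about +x (tab at (370,62) in the wrist view). I'll back off and measure where it rests, then push it back more slowly.

{"op": "play_rows", "data": {
  "targets": [
    [1,0,0,-5,0],
    [1,0,0,-10,0],
    [1,0,0,-12,0],
    [1,0,0,-12,0]
  ]
}}

```text
clock: 5.25
eef_pos: [577.6, -95.2, 232.1]
tool_rot: [-3.14, 0.007, -3.112]
force: [0.1, 0.1, 0.2]
width: -0.1
gripper_force: 0.0
```

```bash
cat > tab.py <<'E'
from path import *
s=ctrl.read_state(); print(s["clock"],s["eef_pos"].round(1),s["tool_rot"].round(3))
for k in range(2):
    C=cam("wrist"); im,d=ctrl.get_image("wrist"); v,u=np.nonzero(d>0); P=deep("wrist",np.c_[u,v],d,C); q=np.hypot(*(P[:,:2]-c).T)
    T=P[(q>90)&(q<120)&(P[:,2]>92)&(P[:,2]<112)]; m=np.median(T,0); L=P[(q>62)&(q<88)&(P[:,2]>71)&(P[:,2]<80)]
    a=lambda X:np.degrees(np.arctan2(*(X[:,:2]-c).T[::-1]))
    print("tab",len(T),m.round(1),np.percentile(a(T),[5,50,95]).round(1),"arm",len(L),np.percentile(a(L),[5,50,95]).round(1) if len(L) else "")
cv2.imwrite("pics/last.png",im[:,:,::-1]); np.savez("pics/last.npz",im=im,d=d)
E
python3 tab.py
```

```text
5.25 [577.6 -95.2 232.1] [-3.14   0.007 -3.112]
tab 622 [488.8 -16.2 105.8] [-171.  -166.4 -163.1] arm 200 [-169.5 -167.5 -165.2]
tab 632 [489.  -16.1 105.8] [-171.  -166.4 -163.1] arm 207 [-169.6 -167.3 -165.2]
```

The depth says the lever is still at -167.5°, so I had misread the view: image up is -x there, and the fingers never moved the tab. I'll check where the fingertips really are from the saved depth.

```bash
python3 - <<'E'
from path import *
z=np.load("pics/w2.npz"); d=z["d"]; C=(z["K"],z["k"],z["T"]); v,u=np.nonzero(d>0); P=deep("wrist",np.c_[u,v],d,C)
F=P[(P[:,2]>70)&(P[:,2]<140)&(np.abs(P[:,0]-577)<45)&(P[:,1]<-55)&(P[:,1]>-140)]
for lo in range(70,140,5):
    q=F[(F[:,2]>=lo)&(F[:,2]<lo+5)]
    if len(q): print(lo,len(q),q.min(0).round(),q.max(0).round())
a=np.degrees(np.arctan2(*(P[:,:2]-c).T[::-1])); q=np.hypot(*(P[:,:2]-c).T); T=P[(q>90)&(q<120)&(P[:,2]>92)&(P[:,2]<112)&(P[:,0]<520)]; print(len(T),T.min(0),T.max(0))
E
python3 - <<'E'
import cv2; cv2.imwrite("pics/l1.png",cv2.imread("pics/last.png"))
E
```

```text
110 10 [ 565. -102.  114.] [565. -91. 115.]
115 186 [ 564. -108.  115.] [570. -83. 120.]
120 285 [ 564. -109.  120.] [570. -82. 125.]
125 328 [ 564. -109.  125.] [570. -82. 130.]
130 373 [ 564. -109.  130.] [570. -82. 135.]
135 395 [ 564. -109.  135.] [570. -82. 140.]
2456 [477.92878518 -24.18929672  92.01437002] [500.21618318  -4.16864878 108.49382068]
```

View pics/l1.png

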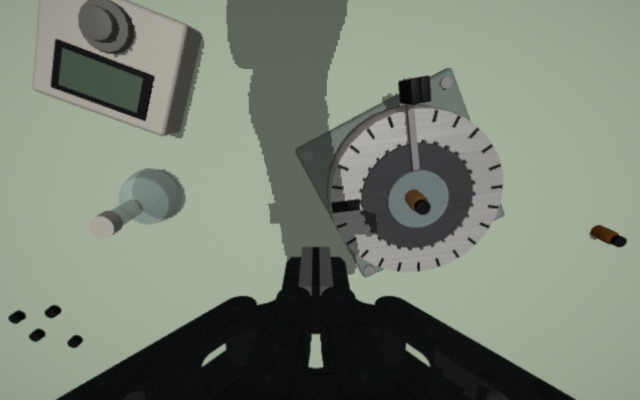

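The wrist view at (315,250) and its depth put the fingertips about 5 mm above the TCP height, not 25 mm below it, so they passed over the tab. I'll confirm with the fixed cameras.

```bash
python3 - <<'E'
from path import *
s=ctrl.read_state(); p=s["eef_pos"]; print(p, s["width"])
for n in("scene","side"):
    C=cam(n); im,d=ctrl.get_image(n); v,u=np.nonzero(d>0); P=deep(n,np.c_[u,v],d,C)
    F=P[(np.hypot(*(P[:,:2]-p[:2]).T)<35)&(P[:,2]>150)&(P[:,2]<320)]; print(n,len(F),F[:,2].min() if len(F) else "",np.histogram(F[:,2],np.arange(150,321,10))[0])
    T=F[F[:,2]<F[:,2].min()+30]; print(T.min(0).round(1),T.max(0).round(1))
E
```

```text
[575.13333953 -95.52859927 228.27402677] -0.31543718241887025
scene 770 233.42786481989748 [  0   0   0   0   0   0   0   0  21  60  71  64  67 157 110 104 116]
[ 565.8 -109.3  233.4] [587.3 -80.7 263.3]
side 329 230.06534782217568 [ 0  0  0  0  0  0  0  0 26 40 44 26 37 42 29 38 47]
[562.5 -98.9 230.1] [585.4 -76.1 259.9]
```

All three cameras agree: the tips end about 4 mm above the reported TCP, which contradicts the stated 25 mm overhang. I'll use the measured value and work with the TCP at z ≈ 80.

```bash
python3 - <<'E'
from path import *
s=ctrl.read_state(); rows(s["eef_pos"][:2],s["tool_rot"][2],[-167.5],31); print(s["tool_rot"])
E
```

```text
-167.5 [1, np.float64(8.82), np.float64(11.44), 0, np.float64(79.3)]
[-3.14153913e+00 -2.77787091e-03 -3.11073118e+00]
```

{"op": "play_rows", "data": {
  "targets": [
    [1,1,1.3,0,8],
    [1,2,2.6,0,16],
    [1,3,3.9,0,24],
    [1,4,5.2,0,32],
    [1,5,6.5,0,40],
    [1,6,7.8,0,48],
    [1,7,9.1,0,56],
    [1,8,10.4,0,64],
    [1,8.82,11.4,0,72],
    [1,8.82,11.4,0,79.3]
  ]
}}

```text
clock: 6.45
eef_pos: [481.6, 17.4, 226.8]
tool_rot: [-3.138, -0.001, 1.786]
force: [0.4, 1.0, 0.7]
width: 0.4
gripper_force: 0.0
```

{"op": "play_rows", "data": {
  "targets": [
    [1,0,0,0,0],
    [1,0,0,4,0],
    [1,0,0,8,0],
    [1,0,0,12,0],
    [1,0,0,14.8,0],
    [1,0,0,14.8,0]
  ]
}}

```text
clock: 7.05
eef_pos: [480.7, 15.4, 76.4]
tool_rot: [-3.133, -0.001, 1.791]
force: [-1.1, 0.2, 0.1]
width: -0.3
gripper_force: 0.0
```

```bash
python3 - <<'E'
from path import *
s=ctrl.read_state(); print(s["clock"],s["eef_pos"],s["tool_rot"],s["force"]); rows(s["eef_pos"][:2],s["tool_rot"][2],np.arange(-166,-138,3))
E
```

```text
7.05 [480.71199492  15.43059134  76.39194132] [-3.13286701e+00 -1.32616380e-03  1.79136174e+00] [-1.06082401  0.23318026  0.06436083]
-166 [1, np.float64(-1.45), np.float64(0.17), 0, np.float64(-1.4)]
-163 [1, np.float64(-2.01), np.float64(0.1), 0, np.float64(-4.4)]
-160 [1, np.float64(-2.56), np.float64(0.05), 0, np.float64(-7.4)]
-157 [1, np.float64(-3.12), np.float64(0.04), 0, np.float64(-10.4)]
-154 [1, np.float64(-3.68), np.float64(0.05), 0, np.float64(-13.4)]
-151 [1, np.float64(-4.24), np.float64(0.1), 0, np.float64(-16.4)]
-148 [1, np.float64(-4.79), np.float64(0.17), 0, np.float64(-19.4)]
-145 [1, np.float64(-5.34), np.float64(0.28), 0, np.float64(-22.4)]
-142 [1, np.float64(-5.88), np.float64(0.41), 0, np.float64(-25.4)]
-139 [1, np.float64(-6.42), np.float64(0.57), 0, np.float64(-28.4)]
```

{"op": "play_rows", "data": {
  "targets": [
    [1,-0.7,0.17,0,0],
    [1,-1.2,0.17,0,-1.4],
    [1,-1.6,0.15,0,-2.4],
    [1,-2,0.1,0,-4.4],
    [1,-2.56,0.05,0,-7.4],
    [1,-3.12,0.04,0,-10.4],
    [1,-3.68,0.05,0,-13.4],
    [1,-4.24,0.1,0,-16.4],
    [1,-4.79,0.17,0,-19.4],
    [1,-5.34,0.28,0,-22.4]
  ]
}}

```text
clock: 8.05
eef_pos: [499.0, -35.8, 81.1]
tool_rot: [3.14, 0.001, 2.184]
force: [0.4, 2.0, 0.3]
width: -0.2
gripper_force: 0.7
```

```bash
python3 - <<'E'
from path import *
s=ctrl.read_state(); print(s["clock"],s["eef_pos"],s["tool_rot"],s["force"]); rows(s["eef_pos"][:2],s["tool_rot"][2],np.arange(-142,-110,3))
for n in("scene","side"):
    C=cam(n); im,d=ctrl.get_image(n); v,u=np.nonzero(d>0); P=deep(n,np.c_[u,v],d,C); q=np.hypot(*(P[:,:2]-c).T); L=P[(q>55)&(q<85)&(P[:,2]>71)&(P[:,2]<80)]; T=P[(q>92)&(q<118)&(P[:,2]>85)&(P[:,2]<109)]
    for X in(L,T): print(n,len(X),np.percentile(np.degrees(np.arctan2(*(X[:,:2]-c).T[::-1])),[5,50,95]).round() if len(X) else "")
E
```

```text
8.05 [499.00072864 -35.82038225  81.05593214] [3.13977949e+00 9.61624047e-04 2.18388247e+00] [0.36998538 1.95174035 0.31510354]
-142 [1, np.float64(-0.35), np.float64(-0.42), 0, np.float64(-2.9)]
-139 [1, np.float64(-0.9), np.float64(-0.48), 0, np.float64(-5.9)]
-136 [1, np.float64(-1.46), np.float64(-0.51), 0, np.float64(-8.9)]
-133 [1, np.float64(-2.02), np.float64(-0.5), 0, np.float64(-11.9)]
-130 [1, np.float64(-2.58), np.float64(-0.47), 0, np.float64(-14.9)]
-127 [1, np.float64(-3.13), np.float64(-0.41), 0, np.float64(-17.9)]
-124 [1, np.float64(-3.68), np.float64(-0.33), 0, np.float64(-20.9)]
-121 [1, np.float64(-4.23), np.float64(-0.21), 0, np.float64(-23.9)]
-118 [1, np.float64(-4.77), np.float64(-0.06), 0, np.float64(-26.9)]
-115 [1, np.float64(-5.3), np.float64(0.11), 0, np.float64(-29.9)]
-112 [1, np.float64(-5.82), np.float64(0.31), 0, np.float64(-32.9)]
scene 23 [-146. -144. -142.]
scene 121 [-160. -146. -140.]
side 28 [-146. -143. -140.]
side 72 [-161. -159. -156.]
```

The lever is following now, at about -143.5° with 2 N at the tool.

{"op": "play_rows", "data": {
  "targets": [
    [1,-0.4,-0.2,0,-2.9],
    [1,-0.9,-0.4,0,-5.9],
    [1,-1.46,-0.48,0,-8.9],
    [1,-2.02,-0.5,0,-11.9],
    [1,-2.58,-0.47,0,-14.9],
    [1,-3.13,-0.41,0,-17.9],
    [1,-3.68,-0.33,0,-20.9],
    [1,-4.23,-0.21,0,-23.9],
    [1,-4.77,-0.06,0,-26.9],
    [1,-5.3,0.11,0,-29.9]
  ]
}}

```text
clock: 9.15
eef_pos: [529.1, -78.6, 80.5]
tool_rot: [-3.141, -0.0, 2.704]
force: [-1.2, 0.5, 0.8]
width: -0.1
gripper_force: 0.6
```

```bash
cat > st.py <<'E'
from path import *
a=eval("["+sys.argv[1]+"]")
s=ctrl.read_state(); print(s["clock"],s["eef_pos"],s["tool_rot"],s["force"]); rows(s["eef_pos"][:2],s["tool_rot"][2],a)
for n in("scene","side"):
    C=cam(n); im,d=ctrl.get_image(n); v,u=np.nonzero(d>0); P=deep(n,np.c_[u,v],d,C); q=np.hypot(*(P[:,:2]-c).T); L=P[(q>55)&(q<85)&(P[:,2]>71)&(P[:,2]<80)]
    print(n,len(L),np.percentile(np.degrees(np.arctan2(*(L[:,:2]-c).T[::-1])),[5,50,95]).round(1) if len(L) else "")
E
python3 st.py "-112,-109,-106,-103,-100,-97,-94,-91,-88,-86,-84"
```

```text
9.15 [529.13093901 -78.63963522  80.52851909] [-3.14104187e+00 -2.73502751e-04  2.70351818e+00] [-1.22099613  0.45637051  0.84603046]
-112 [1, np.float64(-0.66), np.float64(-0.02), 0, np.float64(-3.1)]
-109 [1, np.float64(-1.22), np.float64(-0.08), 0, np.float64(-6.1)]
-106 [1, np.float64(-1.78), np.float64(-0.1), 0, np.float64(-9.1)]
-103 [1, np.float64(-2.34), np.float64(-0.1), 0, np.float64(-12.1)]
-100 [1, np.float64(-2.89), np.float64(-0.07), 0, np.float64(-15.1)]
-97 [1, np.float64(-3.45), np.float64(-0.0), 0, np.float64(-18.1)]
-94 [1, np.float64(-4.0), np.float64(0.09), 0, np.float64(-21.1)]
-91 [1, np.float64(-4.55), np.float64(0.21), 0, np.float64(-24.1)]
-88 [1, np.float64(-5.08), np.float64(0.35), 0, np.float64(-27.1)]
-86 [1, np.float64(-5.44), np.float64(0.47), 0, np.float64(-29.1)]
-84 [1, np.float64(-5.79), np.float64(0.59), 0, np.float64(-31.1)]
scene 32 [-117.4 -114.7 -111.8]
side 27 [-118.6 -115.8 -112.6]
```

{"op": "play_rows", "data": {
  "targets": [
    [1,-0.66,0,0,-3.1],
    [1,-1.22,-0.08,0,-6.1],
    [1,-1.78,-0.1,0,-9.1],
    [1,-2.34,-0.1,0,-12.1],
    [1,-2.89,-0.07,0,-15.1],
    [1,-3.45,0,0,-18.1],
    [1,-4,0.09,0,-21.1],
    [1,-4.55,0.21,0,-24.1],
    [1,-5,0.33,0,-26.6],
    [1,-5.3,0.42,0,-28.1]
  ]
}}

```text
clock: 10.25
eef_pos: [578.7, -97.8, 80.2]
tool_rot: [-3.141, -0.001, -3.091]
force: [-1.0, -1.5, 0.4]
width: -0.1
gripper_force: 0.6
```

{"op": "play_rows", "data": {
  "targets": [
    [1,0.5,0,0,0],
    [1,1.5,0,0,0],
    [1,2,0,-4,0],
    [1,2,0,-9,0],
    [1,2,0,-12,0],
    [1,2,0,-12,0],
    [1,2,0,-12,0]
  ]
}}

```text
clock: 10.95
eef_pos: [558.4, -98.5, 200.4]
tool_rot: [-3.14, 0.0, -3.092]
force: [-0.7, -0.4, -0.4]
width: -0.2
gripper_force: 0.0
```

```bash
python3 st.py "-86"; python3 tab.py; python3 - <<'E'
from path import *
C=cam("wrist"); im=cv2.imread("pics/last.png")
g=np.mgrid[0:300,0:300]; xy=np.stack([560+g[1]*.3,-20-g[0]*.3],-1).reshape(-1,2)
o=[cv2.remap(im,proj("wrist",np.c_[xy,np.full(90000,z)],C).reshape(300,300,2).astype(np.float32),None,cv2.INTER_CUBIC) for z in(64,75)]
a=np.hstack([cv2.resize(im[40:340,130:550],(560,400)), cv2.resize(np.vstack(o),(200,400))]); cv2.imwrite("pics/m3.png",a)
a=cv2.resize(np.hstack(o),(800,400)); cv2.imwrite("pics/m3b.png",a)
E
```

```text
10.95 [558.43851571 -98.50118793 200.40123733] [-3.14045135e+00  2.72111285e-04 -3.09167482e+00] [-0.74698415 -0.38874218 -0.39815701]
-86 [1, np.float64(-2.2), np.float64(-0.01), 0, np.float64(-1.1)]
scene 44 [-89.1 -85.1 -83.3]
side 23 [-89.3 -86.8 -84.6]
11.05 [557.7 -98.5 198.8] [-3.141e+00 -3.000e-03 -3.091e+00]
tab 302 [589.8 -96.5 104.8] [-91.8 -91.2 -89. ] arm 195 [-89.6 -87.5 -85.1]
tab 305 [589.7 -96.4 104.7] [-91.9 -91.2 -89. ] arm 195 [-89.6 -87.4 -85.2]
```

View pics/m3b.png

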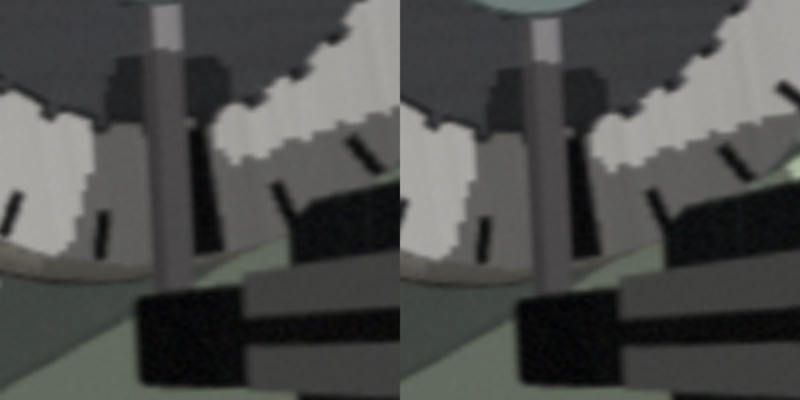

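The rectified views show the lever (x≈153-170 px) about 7° short of the long mark (right edge visible at x≈215 px). I'll go back down behind the tab and push it the remaining 6.5°.

{"op": "play_rows", "data": {
  "targets": [
    [1,0,0,4,0],
    [1,0,0,8,0],
    [1,0,0,12,0],
    [1,-1,0,12,0],
    [1,-1.8,0,12,0],
    [1,-2.3,-0.04,12,-1.5],
    [1,-2.7,-0.08,12,-3.5],
    [1,-3,-0.12,12,-5.5],
    [1,-3.2,-0.14,12,-6.5],
    [1,-3.2,-0.14,12,-6.5]
  ]
}}

```text
clock: 12.15
eef_pos: [592.8, -98.0, 81.6]
tool_rot: [-3.141, 0.003, -2.978]
force: [0.5, -0.3, -0.1]
width: 0.1
gripper_force: 0.0
```

{"op": "play_rows", "data": {
  "targets": [
    [1,0.5,0,0,0],
    [1,1.5,0,0,0],
    [1,3,0,-4,0],
    [1,6,0,-9,0],
    [1,8,0,-12,0],
    [1,8,0,-12,0],
    [1,8,0,-12,0]
  ]
}}

```text
clock: 12.85
eef_pos: [511.9, -112.0, 201.1]
tool_rot: [-3.139, 0.001, -2.979]
force: [-0.4, 0.1, 0.6]
width: 0.3
gripper_force: 0.0
```

```bash
python3 st.py "-86"; python3 tab.py; python3 - <<'E'
from path import *
C=cam("wrist"); im=cv2.imread("pics/last.png")
g=np.mgrid[0:300,0:300]; xy=np.stack([560+g[1]*.3,-20-g[0]*.3],-1).reshape(-1,2)
o=[cv2.remap(im,proj("wrist",np.c_[xy,np.full(90000,z)],C).reshape(300,300,2).astype(np.float32),None,cv2.INTER_CUBIC) for z in(64,75)]
cv2.imwrite("pics/m4b.png",cv2.resize(np.hstack(o),(800,400)))
E
```

```text
12.85 [ 511.86521655 -111.97965745  201.08923687] [-3.13949876e+00  1.35570374e-03 -2.97873306e+00] [-0.41917617  0.11066651  0.59223822]
-86 [1, np.float64(-7.0), np.float64(0.32), 0, np.float64(5.3)]
scene 48 [-81.7 -77.6 -74.8]
side 19 [-81.4 -79.6 -77. ]
12.95 [ 511.9 -111.4  199.5] [ 3.142e+00 -1.000e-03 -2.978e+00]
  return _methods._mean(a, axis=axis, dtype=dtype,
  ret = um.true_divide(
Traceback (most recent call last):
  File "tab.py", line 7, in <module>
    print("tab",len(T),m.round(1),np.percentile(a(T),[5,50,95]).round(1),"arm",len(L),np.percentile(a(L),[5,50,95]).round(1) if len(L) else "")
                                  ~~~~~~~~~~~~~^^^^^^^^^^^^^^^^
IndexError: index -1 is out of bounds for axis 0 with size 0
```

View pics/m4b.png

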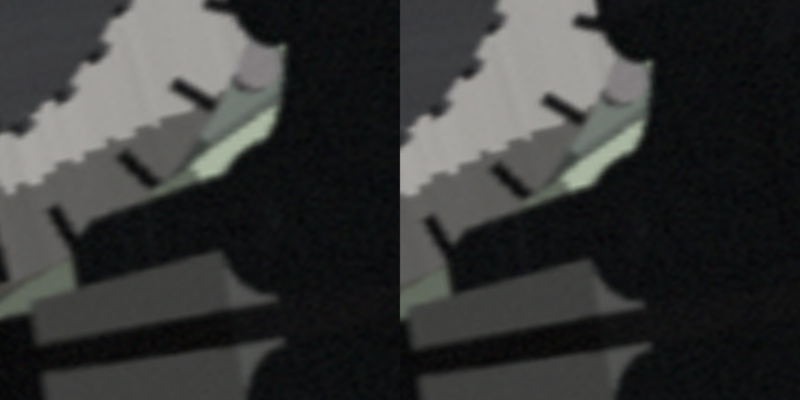

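That picture was the old frame, and the lever is now hidden behind the fingers. I'll move the camera over the mark for a clear view.

{"op": "play_rows", "data": {
  "targets": [
    [1,-4,0.6,-3,0],
    [1,-8,1.2,-4,0],
    [1,-12,1.8,-4,0],
    [1,-14.3,2.2,-4,0],
    [1,-14.3,2.2,-4,0],
    [1,-14.3,2.2,-4,0],
    [1,-14.3,2.2,-4,0]
  ]
}}

```text
clock: 13.7
eef_pos: [648.7, -66.5, 239.0]
tool_rot: [-3.142, -0.003, -2.978]
force: [0.6, -0.2, 0.4]
width: -0.1
gripper_force: 0.0
```

```bash
python3 - <<'E'
from path import *
s=ctrl.read_state(); print(s["clock"],s["eef_pos"],s["tool_rot"])
C=cam("wrist"); im,d=ctrl.get_image("wrist"); im=im[:,:,::-1].copy(); cv2.imwrite("pics/w5.png",im)
g=np.mgrid[0:300,0:300]; xy=np.stack([560+g[1]*.3,-20-g[0]*.3],-1).reshape(-1,2)
o=[cv2.remap(im,proj("wrist",np.c_[xy,np.full(90000,z)],C).reshape(300,300,2).astype(np.float32),None,cv2.INTER_CUBIC) for z in(64,75)]
cv2.imwrite("pics/m5.png",cv2.resize(np.hstack(o),(800,400)))
# polar profile around the axis at radii 64..86 on scale and lever planes
c0=c
for z in(64,75):
    a=np.radians(np.arange(-95,-65,.5)); 
    for r_ in(66,72,78,84):
        p=proj("wrist",np.c_[c0[0]+r_*np.cos(a),c0[1]+r_*np.sin(a),np.full(len(a),z)],C).astype(np.float32)
        gval=cv2.remap(cv2.cvtColor(im,cv2.COLOR_BGR2GRAY),p[None],None,cv2.INTER_LINEAR)[0]
        print(z,r_,*gval.tolist())
E
```

```text
13.7 [648.72833622 -66.47496951 238.98782065] [-3.14159140e+00 -2.53789070e-03 -2.97763238e+00]
64 66 170 170 169 169 169 169 169 168 168 168 171 173 173 172 170 150 124 82 54 37 34 33 33 37 46 67 90 107 120 126 128 127 128 128 127 120 111 107 109 131 149 161 164 164 162 161 161 161 161 161 160 158 157 158 160 162 164 165 165 164
64 72 170 170 170 169 169 169 168 168 169 168 169 170 172 173 173 172 158 136 98 66 40 36 34 34 39 51 74 97 115 125 127 128 128 128 127 122 124 135 151 163 165 165 165 162 161 161 161 161 161 159 158 159 160 162 163 164 166 166 165 165
64 78 108 147 164 169 170 171 169 168 168 168 168 167 169 171 173 173 170 153 123 74 49 35 33 33 36 44 67 92 113 124 127 128 129 127 122 114 104 113 134 156 164 165 162 161 160 160 159 159 158 159 160 162 161 156 140 106 71 47 55 80
64 84 116 152 170 171 171 169 169 169 166 163 161 158 159 164 167 169 166 145 110 72 42 24 18 16 15 20 34 49 61 66 67 66 66 68 68 71 78 85 87 87 86 86 86 86 86 86 86 87 86 86 86 86 87 86 81 66 39 21 23 46
75 66 170 169 169 169 169 169 168 169 171 173 174 174 171 157 136 94 57 42 34 32 33 37 45 66 90 109 121 128 128 128 129 128 126 117 113 117 133 153 161 165 164 163 161 161 161 161 161 160 159 158 158 160 162 164 166 165 164 165 165 165
75 72 169 169 169 169 168 168 169 168 168 169 171 172 173 173 167 147 112 76 48 38 34 34 37 47 69 94 114 125 128 128 128 128 126 121 127 139 156 163 165 165 164 161 161 161 161 161 160 158 159 160 162 163 164 166 166 165 165 164 162 161
75 78 138 161 169 170 171 168 168 168 168 168 168 170 172 173 172 169 141 99 58 38 34 33 34 40 61 85 111 122 127 128 129 127 122 114 103 114 137 160 164 164 161 161 160 160 159 158 158 159 161 161 160 144 115 76 50 52 77 113 140 158
75 84 144 168 171 171 170 169 170 167 163 162 162 162 165 168 169 160 138 96 61 35 19 16 15 18 27 44 57 64 67 66 66 68 68 71 78 84 87 87 86 86 86 86 86 86 86 86 86 86 86 86 87 85 75 53 22 19 38 60 81 86
```

View pics/m5.png

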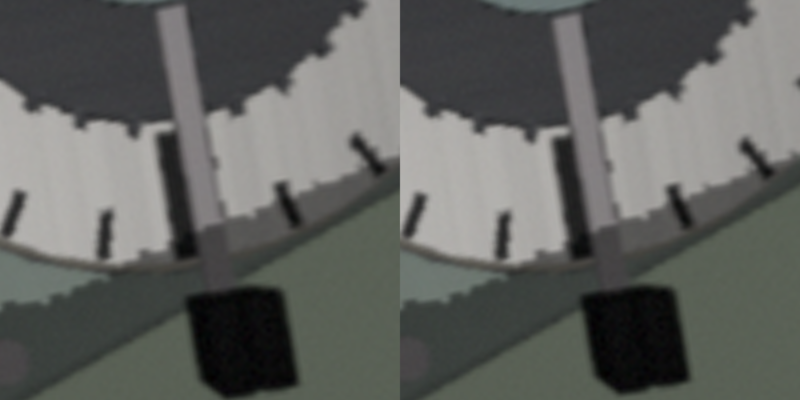

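In this view the mark centre is at about -81.4° and the lever at about -80.4°. That puts the lever roughly 1.3 mm off the mark, within the 4.5 mm tolerance, so the lever is set. Next is the button, and I'll look at it first.

{"op": "play_rows", "data": {
  "targets": [
    [1,3,-3,0,0],
    [1,6,-6.2,0,0],
    [1,9,-9.3,0,0],
    [1,12,-12.3,0,0],
    [1,15,-15.4,0,0],
    [1,18.2,-18.6,0,0],
    [1,18.2,-18.6,0,0],
    [1,18.2,-18.6,0,0],
    [1,18.2,-18.6,0,0],
    [1,18.2,-18.6,0,0]
  ]
}}

```text
clock: 14.75
eef_pos: [501.5, -277.6, 240.4]
tool_rot: [3.141, 0.001, -2.975]
force: [-0.1, 0.5, 0.2]
width: 0.1
gripper_force: 0.0
```

```bash
python3 - <<'E'
from path import *
s=ctrl.read_state(); print(s["clock"],s["eef_pos"],s["tool_rot"])
C=cam("wrist"); im,d=ctrl.get_image("wrist"); cv2.imwrite("pics/w6.png",im[:,:,::-1])
v,u=np.nonzero(d>0); P=deep("wrist",np.c_[u,v],d,C); Q=P[(np.hypot(P[:,0]-443,P[:,1]+284)<45)&(P[:,2]<90)]
T=Q[Q[:,2]>Q[:,2].max()-3]; print(Q[:,2].max(),len(T),T.mean(0),cv2.minEnclosingCircle(T[:,:2].astype(np.float32)))
b=cv2.minEnclosingCircle(T[:,:2].astype(np.float32))[0]; r_=np.hypot(*(Q[:,:2]-b).T)
for k in range(0,45,3):
    q=Q[(r_>=k)&(r_<k+3)]; print(k,len(q),np.percentile(q[:,2],[5,50,95]).round(1) if len(q) else "")
E
```

```text
14.75 [ 501.47962705 -277.64411351  240.41844083] [ 3.14125972e+00  8.56704824e-04 -2.97494798e+00]
68.11402811184365 316 [ 443.44498827 -287.88809804   65.7910551 ] ((442.9710693359375, -287.4166259765625), 13.323709487915039)
0 31 [64.5 65.2 66.5]
3 93 [64.2 65.3 66.3]
6 153 [63.8 65.3 66.7]
9 208 [64.  65.2 66.5]
12 238 [54.6 63.8 65.8]
15 319 [54.  55.2 56.5]
18 372 [53.9 55.2 56.5]
21 306 [42.2 44.1 55.4]
24 468 [42.  43.3 44.4]
27 501 [41.3 43.2 46. ]
30 539 [-2.  43.3 46.9]
33 582 [-2.3 43.3 47.5]
36 636 [-2.3 43.4 47.9]
39 674 [-2.4 43.3 48.1]
42 447 [-2.6 42.9 47.6]
```

View pics/w6.png

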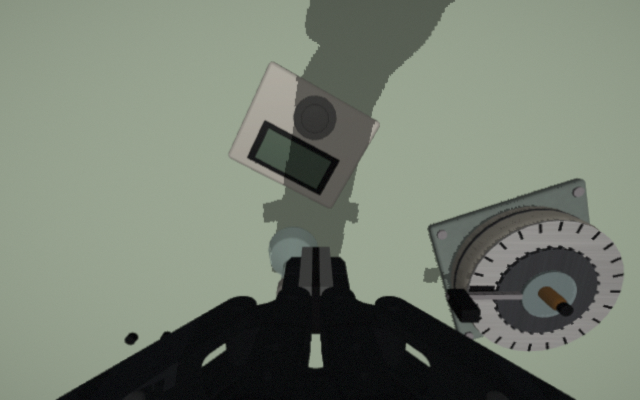

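The wrist view shows the button at (315,118) on the readout box, top at about z 66 and 10 mm proud of its housing. The shut fingertips can press it safely. The lever and vial at (540,297) look undisturbed.

{"op": "play_rows", "data": {
  "targets": [
    [1,3,0,0,0],
    [1,5.9,0.1,0,0],
    [1,5.9,0.1,4,0],
    [1,5.9,0.1,8,0],
    [1,5.9,0.1,12,0],
    [1,5.9,0.1,15,0],
    [1,5.9,0.1,16.5,0],
    [1,5.9,0.1,16.5,0],
    [1,5.9,0.1,16.5,0]
  ]
}}

```text
clock: 15.7
eef_pos: [443.2, -287.1, 75.4]
tool_rot: [3.141, 0.001, -2.976]
force: [0.2, -0.3, -0.0]
width: 0.1
gripper_force: 0.0
```

{"op": "play_rows", "data": {
  "targets": [
    [1,0,0,0.4,0],
    [1,0,0,0.8,0],
    [1,0,0,1.1,0],
    [1,0,0,1.3,0],
    [1,0,0,1.3,0],
    [1,0,0,1.3,0]
  ]
}}

```text
clock: 16.3
eef_pos: [442.3, -288.1, 62.3]
tool_rot: [-3.141, 0.0, -2.978]
force: [-0.5, 0.5, 1.4]
width: 0.1
gripper_force: 0.7
```

{"op": "play_rows", "data": {
  "targets": [
    [1,0,0,0.2,0],
    [1,0,0,0.4,0],
    [1,0,0,0.4,0],
    [1,0,0,0.4,0]
  ]
}}

```text
clock: 16.7
eef_pos: [442.4, -288.1, 58.2]
tool_rot: [-3.141, 0.0, -2.978]
force: [-0.7, -0.9, 3.4]
width: 0.1
gripper_force: 1.6
```

{"op": "play_rows", "data": {
  "targets": [
    [1,0,0,0.1,0],
    [1,0,0,0.2,0],
    [1,0,0,0.2,0],
    [1,0,0,0.2,0]
  ]
}}

```text
clock: 17.1
eef_pos: [442.4, -288.1, 56.8]
tool_rot: [-3.141, -0.0, -2.978]
force: [-2.8, -0.6, 9.5]
width: 0.3
gripper_force: 5.0
```

The force jumped to 9.5 N, so the button has bottomed out. I'll release it, back off and check.

{"op": "play_rows", "data": {
  "targets": [
    [1,0,0,-1,0],
    [1,0,0,-4,0],
    [1,0,0,-8,0],
    [1,0,0,-12,0],
    [1,-3,0,-17,0],
    [1,-5.9,0,-18.5,0],
    [1,-5.9,0,-18.5,0],
    [1,-5.9,0,-18.5,0]
  ]
}}

```text
clock: 17.9
eef_pos: [500.8, -277.5, 241.3]
tool_rot: [3.141, 0.0, -2.976]
force: [-0.3, 0.0, -0.9]
width: 0.4
gripper_force: 0.0
```

```bash
python3 - <<'E'
from path import *
s=ctrl.read_state(); print(s["clock"],s["eef_pos"],s["force"])
C=cam("wrist"); im,d=ctrl.get_image("wrist"); v,u=np.nonzero(d>0); P=deep("wrist",np.c_[u,v],d,C)
Q=P[(np.hypot(P[:,0]-443,P[:,1]+287)<9)&(P[:,2]<90)]; print("button top",np.median(Q[:,2]))
q=np.hypot(*(P[:,:2]-c).T); L=P[(q>62)&(q<88)&(P[:,2]>70)&(P[:,2]<80)]; print("wrist arm",len(L),np.percentile(np.degrees(np.arctan2(*(L[:,:2]-c).T[::-1])),[5,50,95]))
V=P[(q<30)&(P[:,2]>80)&(P[:,2]<110)]; print("vial",V.mean(0) if len(V) else 0)
E
python3 st.py -86 | tail -2
```

```text
17.9 [ 500.76273966 -277.47556848  241.26510271] [-0.25961011  0.01166601 -0.88119471]
button top 65.30746647618625
wrist arm 140 [-82.80014783 -80.87731755 -77.90426675]
vial [586.77627718  -1.15401439  94.29926311]
scene 44 [-81.5 -78.5 -75.4]
side 19 [-81.2 -79.  -77.1]
```

The button is back up and the lever hasn't moved, so I'm handing in.

```bash
python3 -c "
from cell import ctrl
print(ctrl.finish_job())"
```

```text
the job is handed in; nothing more can be done
None
```

The job is handed in, verdict not shown: I measured the lever about 1.3 mm off the long mark's centre (limit 4.5 mm), the button was pressed to its stop once after that and came back up, and I knocked or moved nothing else that I saw (the jar, flask and spare vial were not re-measured at the end); the fingertips end about 4 mm above the reported TCP, not 25 mm below it as stated, so the first push passed over the tab and had to be redone lower.

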